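# Open a push-and-turn pill bottle on the bedside dresser

## Robot

A 7-joint arm with a two-finger parallel gripper is mounted at the origin on the work surface. World frame = base frame: x ahead of the robot, y to its left, z up, the work surface at z = 0. Lengths are in m, angles in rad, forces in N, time in s.
With the tool pointing down it reaches from about 0.375 to 0.925 m from the base axis. Payload 3.1 kg.
Tool frame: the origin (TCP) lies midway between the tips of the shut fingers; the grasp point (between the pads) lies 19 mm behind it; z points along the fingers, y is the line along which they close (so a half turn about z gives the same grasp; the last joint's range is limited). The gripper opens to 85 mm and grips with 20 to 120 N. Pads are 22 mm wide; open, the fingers measure 114 mm over their backs; the gripper's body (76 mm by 85 mm) begins 54 mm behind the grasp point. The pads swing forward as they close: fully open they stand 13 mm farther back than shut.
Start: joints at [-1.346, 0.383, 0.044, 1.598, -0.018, 1.161, -0.05], TCP at [0.206, 0.616, 0.231] pointing down, gripper open.
Joint ranges: [-2.61, 2.61], [-0.41, 2.15], [-1.48, 1.57], [0, 2.5], [-1.57, 4.71], [0.05, 1.97], [-2.85, 2.85]. Speed limits (rad/s): [2.79, 2.79, 3.14, 3.14, 3.14, 3.14, 3.14].

## Interface

Orientations are given as a rotation vector (axis times angle).
In Python, from rig import * gives the robot as it stands. The module is installed in compiled form; this text tells all that it offers.
- The arm moves only by the tool arm_command, never from a script. Its argument "targets" is a list of rows, each a list of 3 entries, a list of its own where there are three numbers: the shift along the tool's x, y, z in cm, then the turn about the tool's z in degrees, then the opening, from 0 (shut) to 1 (fully open). In form: [[[x, y, z], yaw, hand], ...]. A call has exactly 10 rows; each row shifts and turns the commanded pose from where the row before left it, along the tool's axes as they then stand; what a row does not reach is not made up. A row lasts 1/12 s, in which the tool goes at most 41.7 mm and 7.16 degrees, less where a joint would pass 70% of its speed; a pose out of reach is approached as far as the arm can. A call with a gripper value outside its range is refused whole. The fingers move at their own pace and stop on an object; "force" is the grip in N (left out, the last holds). Time passes only in rows, so rows that do not move let the fingers close, or fill a call up. It gives the time, the measured TCP pose, the force, the opening and the grip force at its end, in the units of the state.
- get_obs(): the state, without advancing time (a new reading comes with each control period).
- grab_frame(name): name is "side" or "top"; returns the picture (480x640x3 uint8, red, green, blue); there is no depth.
- calibration(name): a dict with "fovy" (degrees; the focal length in pixels is half the picture's height over the tangent of half this angle, whatever the lens; pixels are square), "cx", "cy" (the principal point, pixels), "k1" (the pictures are not rectified: a ray, as slopes to the right and down, at radius r is drawn at 1 + k1 r^2 times it, then the intrinsics apply), "position" and "attitude" of the camera in the world. Camera axes: x right, y down, z forward; pixel columns grow to the right and rows downward; lengths in m; the calibration is good to about 2 mm. A picture is of the moment at which its call begins. calibration takes no time and is no camera call.
- hand_in(): hands the job in; it is judged then, once.
The state is a dict: "t": time; "q": joint angles; "qd": joint speeds; "tau": joint torques, N m; "position": TCP position; "orientation": TCP orientation; "force": force on the tool from outside, world axes, zero at the start; "ft_torque": the same for the moment, N m; "finger_gap": finger opening in m; "gripper_force": force on a finger pad.
Only numpy, scipy, OpenCV 4.12 (cv2) and the standard library are available. Lean on these libraries where they do the work, as an engineer would, in place of code of your own. Each camera call takes 0.05 s, during which the arm holds its last target. There are 200 camera calls.

## Task

Open the child-resistant pill bottle: press its cap straight down firmly until it bottoms out, but without brute force (over about 2.5 kg of push or pull cracks the bottle), and while still pressing turn it anticlockwise (seen from above) until it is free, then lift it off. Set the cap down by hand, right way up and wholly on the empty marble coaster, let go, and leave the glass, its coaster, the remote and the book undisturbed.

Things in the scene. Friction and masses are not known exactly. Their poses are not given: they have to be found in the camera images.
- cap: White plastic child-resistant cap, loose, 40 g, eight-sided: 54 mm across flats, 26 mm high. Origin: centre of its underside, z up. Its straight flats face its x axis and every 45 deg from it: grip across two facing flats; it stands a 40 N grip. Hollow, with three inside lugs at the lower edge. At the start locked, its x axis along the bottle's x, its underside 96 mm above the bottle's origin.
- cap_top (a point): Centre of the cap's flat top. A spring pushes the cap up: 8 N locked, plus 0.6 N per mm pressed, under 15 N in all. The lugs come free 2 to 10 mm down (differs from bottle to bottle, cannot be seen); 1 mm further is a firm stop (12 N per mm more). So a push of 16 to 20 N has always reached the stop. Over 25 N between cap and bottle, pushing or pulling, breaks the bottle.
- neck (a point): Point on the bottle's axis 96 mm above its origin, fixed to the bottle. The cap turns about this axis (about 2 mm side play). Held down, it turns anticlockwise from above: released between 46 and 66 deg from locked, hard end stop at about 66 deg, so aim for 56. It then rises freely, straight up, and is clear of the neck when its underside is 30 mm above this point.
- bottle: Amber pill bottle (62 mm diameter, paper label) in a black rubber foot of 92 mm diameter fixed to the dresser: it neither slides nor turns. Origin: centre of the foot's underside, on the dresser top; z up. The shoulder starts 70 mm up and slopes in to the neck at 80 mm, so fingertips beside the cap have 26 mm of room below the locked cap's edge.
- coaster: The empty round marble coaster, 110 mm diameter, 12 mm thick, loose, 350 g; origin at the centre of its underside. To the left or right of the bottle.
- coaster2: The other, same marble coaster, on the other side of the bottle, with the glass standing on it. Leave alone.
- tumbler: Drinking glass, 72 mm diameter, 90 mm high, upright on coaster2; origin at the centre of its underside. Leave alone.
- remote: Black remote control, 38 x 150 x 16 mm (x, y, z), lying beyond the bottle; origin at the centre of its underside. Leave alone.
- book: Blue hardback book, 130 x 190 x 26 mm, lying at the far left; origin at the centre of its underside. Leave alone.
Things that resemble listed ones, but are neither listed nor needed, are in the scene too. Leave any orange or purple look-alike of the coaster alone.

How it is judged:
On the way, in this order (a step that is already met when the one before it is completed fails the run):
1. the cap is turned at least 40 deg from its locked angle while still seated on the neck (angle between the x axis of cap and the x axis of bottle, either way round above 0.7 rad and z of cap in the frame of bottle below 0.102 m and horizontal distance between cap and bottle below 0.006 m), for 0.1 s.
2. the cap is lifted clear off the neck (z of cap in the frame of bottle above 0.122 m), for 0.1 s.
3. the cap is set down on the empty coaster while still held by the fingers (horizontal distance between cap and coaster below 0.026 m and z of cap in the frame of coaster below 0.018 m and contact force between the fingers and cap above 0.3 N), for 0.05 s.
At the end, for the whole second after the job is handed in: The cap lies right way up (within 0.1 rad), at rest and released, its underside on the empty coaster's top, centres within 26 mm (so that it is wholly on the coaster), and the coaster lies on the dresser (horizontal distance between cap and coaster below 0.026 m and z of cap in the frame of coaster between 0.009 and 0.016 m and angle between cap's own z axis and vertical below 0.1 rad and height (world z) of coaster below 0.004 m and linear speed of cap below 0.02 m/s and contact force between the fingers and cap below 0.1 N); the robot touches nothing.
It fails at once if more than 25 N between cap and bottle (pressed or pulled too hard) (contact force between cap and bottle above 25 N).
It fails at once if the glass is tipped or shifted by more than 20 mm (angle between tumbler's own z axis and vertical above 0.25 rad or distance of tumbler from where it was at the start of the episode above 0.02 m).
It fails at once if the glass's coaster is shifted by more than 20 mm (distance of coaster2 from where it was at the start of the episode above 0.02 m).
It fails at once if the remote or the book is shifted by more than 20 mm (distance of any of remote, book from where it was at the start of the episode above 0.02 m).
It also fails if it takes over 70 s, if anything falls off the work surface, if the arm or the gripper's body presses on something with over 40 N, if the wrist force passes 120 N, or if a joint passes its speed limit or range.

## Working session

There is one attempt and no reset: what is moved stays moved. The work goes in short steps, Python scripts to look and compute and a tool call to move; the robot and the scene stay as the last step left them, time stands still between calls to the robot, and variables do not carry over. Pictures are saved under pics/ and viewed, at most 10 in all, crops included, and the job is handed in when it is done.

Besides the shell and the picture viewer there is one more tool, called by a JSON object that holds its "name" and its "arguments". arm_command: Moves the arm, as the interface text tells. Its arguments: {"type":"object","properties":{"targets":{"type":"array","items":{"type":"array"}},"force":{"type":"number"}},"required":["targets"]}

```bash
mkdir -p pics; cat > h.py <<'E'
from rig import *
import numpy as np, cv2
from scipy.spatial.transform import Rotation as R
def save(n,f):
    im=grab_frame(n); cv2.imwrite('pics/'+f,im[:,:,::-1]); return im
def cam(n):
    c=calibration(n); f=240/np.tan(np.radians(c['fovy'])/2)
    a=np.array(c['attitude'],float)
    M=a if a.shape==(3,3) else R.from_rotvec(a).as_matrix()
    return c,f,M
def ray(n,u,v):
    c,f,M=cam(n); d=np.array([(u-c['cx'])/f,(v-c['cy'])/f]); s=d.copy()
    for _ in range(30): s=d/(1+c['k1']*(s@s))
    return np.array(c['position']),M@np.array([*s,1])
def at(n,u,v,z):
    p,d=ray(n,u,v); return p+d*(z-p[2])/d[2]
def proj(n,P):
    c,f,M=cam(n); q=M.T@(np.array(P)-c['position']); s=q[:2]/q[2]; s=s*(1+c['k1']*(s@s))
    return s*f+[c['cx'],c['cy']]
E
python3 - <<'E'
from h import *
save('top','t0.png');save('side','s0.png')
for n in('top','side'):print(calibration(n))
print(get_obs())
E
```

```text
{'fovy': 57.83700654211722, 'cx': 325.5000118468373, 'cy': 237.3075801093175, 'k1': -0.05547002629244719, 'position': array([0.39231258, 0.07156548, 0.90278414]), 'attitude': array([-2.04038579,  2.18736438, -0.2383266 ])}
{'fovy': 53.503531499645945, 'cx': 318.8216128752498, 'cy': 243.83824101142307, 'k1': -0.09166541275633529, 'position': array([ 0.42093093, -0.63376737,  0.66351721]), 'attitude': array([-2.22946188,  0.24476383, -0.09291432])}
{'t': 0.1, 'q': array([-1.34575506,  0.38376194,  0.0438794 ,  1.59944019, -0.01788396,
        1.1612169 , -0.04991165]), 'qd': array([-0.00061049, -0.00121831, -0.00024995, -0.00306545, -0.00031851,
       -0.00015713,  0.00163064]), 'tau': array([ 2.59927445e-03, -4.34733117e+01,  1.02918640e+00, -2.50454503e+01,
        1.08281450e-02,  5.47379401e-03, -1.07054547e-05]), 'position': array([0.20597624, 0.61558303, 0.22999708]), 'orientation': array([-0.50482693, -3.10052753,  0.00380454]), 'force': array([ 0.35633306,  0.49217911, -0.37942267]), 'ft_torque': array([ 0.03572112,  0.02542958, -0.04468816]), 'gripper_force': 0.0, 'finger_gap': 0.08578210463185007}
```

View pics/t0.png

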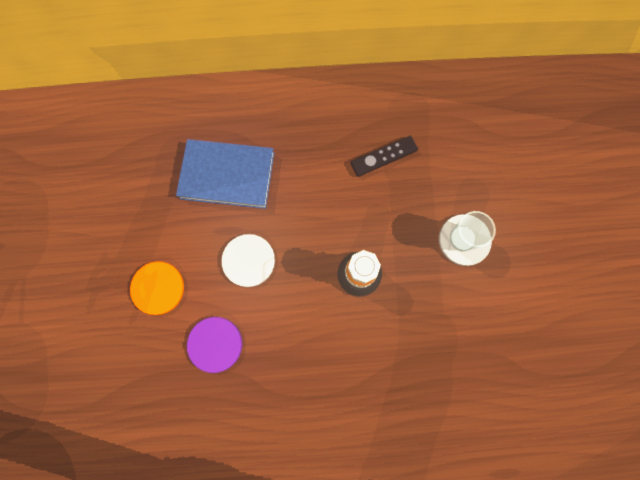

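View pics/s0.png

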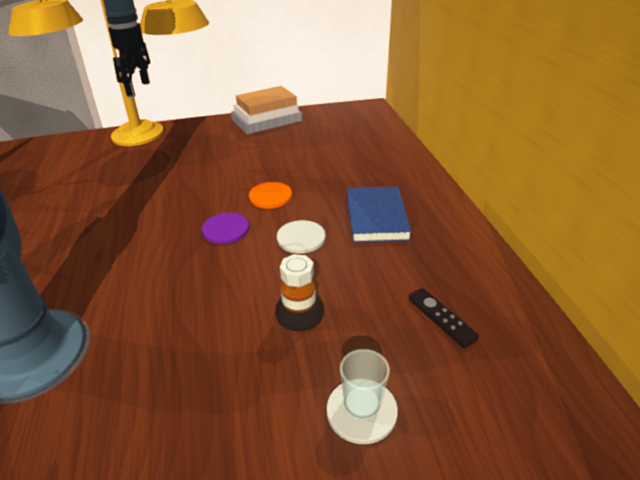

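Top: empty coaster at about (248,260), cap top (364,266), foot (360,274), glass coaster (466,240). The side view agrees, with the cap top at about (297,264). I'll enlarge the cap to get its yaw.

```bash
python3 - <<'E'
from h import *
im=cv2.imread('pics/t0.png');c=cv2.resize(im[240:300,330:390],(600,600),interpolation=cv2.INTER_CUBIC)
s=cv2.imread('pics/s0.png');c2=cv2.resize(s[250:330,260:340],(600,600),interpolation=cv2.INTER_CUBIC)
cv2.imwrite('pics/c0.png',cv2.resize(np.hstack([c,c2]),(800,400)))
print('cap',at('top',364,266,.122),'foot',at('top',360,274,.0),'capside',at('side',297,264.5,.122),'coaster',at('top',248,260.5,.012),at('side',301,236,.012),'c2',at('top',466,240,.012))
print('remote',at('top',384,156,.016),'book',at('top',226,173,.026))
E
```

```text
cap [ 0.50193063 -0.01020003  0.122     ] foot [ 0.5028312  -0.01314151  0.        ] capside [ 0.50440859 -0.01159041  0.122     ] coaster [0.54544301 0.21749013 0.012     ] [0.54712467 0.20932202 0.012     ] c2 [ 0.5572586  -0.24190114  0.012     ]
remote [ 0.75505679 -0.08656216  0.016     ] book [0.73552267 0.25633009 0.026     ]
```

View pics/c0.png

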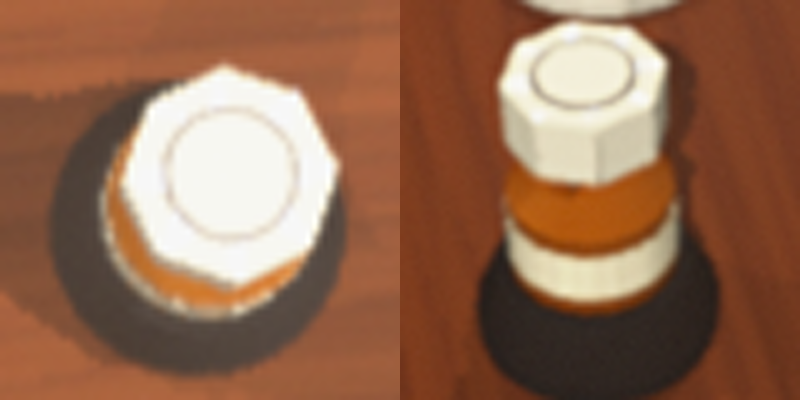

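```bash
cat > fit.py <<'E'
from h import *
from scipy.optimize import minimize
def mask(n,im,box):
    u0,v0,u1,v1=box; k=8
    c=cv2.resize(im[v0:v1,u0:u1],None,fx=k,fy=k,interpolation=cv2.INTER_CUBIC)
    m=((c.min(2)>125)).astype(np.uint8)
    _,l,st,ce=cv2.connectedComponentsWithStats(m); i=1+np.argmax(st[1:,4]); return (l==i).astype(np.uint8)
def model(n,p,z0,box):
    a=p[2]+np.pi/8+np.arange(8)*np.pi/4; r=.027/np.cos(np.pi/8)
    P=[[p[0]+r*np.cos(t),p[1]+r*np.sin(t),z] for t in a for z in(z0,z0+.026)]
    q=np.array([(proj(n,x)-box[:2]+.5)*8-.5 for x in P])
    h=cv2.convexHull((q*16).astype(np.int32)); m=np.zeros(((box[3]-box[1])*8,(box[2]-box[0])*8),np.uint8)
    cv2.fillConvexPoly(m,h,1,shift=4); return m
def fit(n,im,box,p,z0):
    M=mask(n,im,box)
    f=lambda p:(M!=model(n,p,z0,box)).sum()/M.sum()
    best=min((minimize(f,[p[0],p[1],y],method='Nelder-Mead',options=dict(initial_simplex=[[p[0],p[1],y],[p[0]+.005,p[1],y],[p[0],p[1]+.005,y],[p[0],p[1],y+.1]])) for y in np.radians([0,11,22,33])),key=lambda r:r.fun)
    return best.x[:2],np.degrees(best.x[2])%45,best.fun
E
python3 - <<'E'
from fit import *
t=cv2.imread('pics/t0.png');s=cv2.imread('pics/s0.png')
print(fit('top',t,(335,245,390,290),(.502,-.011),.096))
print(fit('side',s,(270,252,325,290),(.503,-.011),.096))
o=get_obs();print(R.from_rotvec(o['orientation']).as_matrix().round(3))
E
```

```text
Traceback (most recent call last):
  File "fit.py", line 17, in fit
    best=min((minimize(f,[p[0],p[1],y],method='Nelder-Mead',options=dict(initial_simplex=[[p[0],p[1],y],[p[0]+.005,p[1],y],[p[0],p[1]+.005,y],[p[0],p[1],y+.1]])) for y in np.radians([0,11,22,33])),key=lambda r:r.fun)
  File "fit.py", line 17, in <genexpr>
    best=min((minimize(f,[p[0],p[1],y],method='Nelder-Mead',options=dict(initial_simplex=[[p[0],p[1],y],[p[0]+.005,p[1],y],[p[0],p[1]+.005,y],[p[0],p[1],y+.1]])) for y in np.radians([0,11,22,33])),key=lambda r:r.fun)
              ~~~~~~~~^^^^^^^^^^^^^^^^^^^^^^^^^^^^^^^^^^^^^^^^^^^^^^^^^^^^^^^^^^^^^^^^^^^^^^^^^^^^^^^^^^^^^^^^^^^^^^^^^^^^^^^^^^^^^^^^^^^^^^^^^^^^^^^^^^^^^^^^^^^
  File "fit.py", line 16, in <lambda>
    f=lambda p:(M!=model(n,p,z0,box)).sum()/M.sum()
                   ~~~~~^^^^^^^^^^^^
  File "fit.py", line 11, in model
    q=np.array([(proj(n,x)-box[:2]+.5)*8-.5 for x in P])
                 ~~~~^^^^^
  File "h.py", line 18, in proj
    c,f,M=cam(n); q=M.T@(np.array(P)-c['position']); s=q[:2]/q[2]; s=s*(1+c['k1']*(s@s))
          ~~~^^^
  File "h.py", line 7, in cam
    c=calibration(n); f=240/np.tan(np.radians(c['fovy'])/2)
ValueError: time passes only in moves, steps and waits
```

```bash
sed -i 's/^def cam/import functools\n@functools.cache\ndef cam/' h.py
python3 - <<'E'
from fit import *
t=cv2.imread('pics/t0.png');s=cv2.imread('pics/s0.png')
print(fit('top',t,(335,245,390,290),(.502,-.011),.096))
print(fit('side',s,(270,252,325,290),(.503,-.011),.096))
o=get_obs();print(o['t'],R.from_rotvec(o['orientation']).as_matrix().round(3))
E
```

```text
(array([ 0.50350685, -0.01096376]), np.float64(22.366629219506613), np.float64(0.025567404976756903))
(array([ 0.50307103, -0.01029044]), np.float64(23.68452777127107), np.float64(0.036344681309990294))
0.1 [[-0.948  0.317 -0.001]
 [ 0.317  0.948 -0.002]
 [-0.    -0.002 -1.   ]]
```

Both cameras agree: cap at (0.503, -0.0107), flats at 23° (mod 45). The foot and the coaster's heights and spacing are plausible too. I'll start from a grip with tool y at 23° and travel above the bottle first.

{"name": "arm_command", "arguments": {"targets": [[[-2.4,-2.5,0],0,1],[[-2.4,-2.5,0],0,1],[[-2.4,-2.5,0],0,1],[[-2.4,-2.5,0],0,1],[[-2.4,-2.5,0],0,1],[[-2.4,-2.5,0],0,1],[[-2.4,-2.5,0],0,1],[[-2.4,-2.5,0],0,1],[[-2.4,-2.5,0],0,1],[[-2.4,-2.5,0],0,1]], "force": 38}}

```text
t: 0.93
position: [0.3546, 0.3012, 0.2309]
orientation: [-0.505, -3.1, 0.001]
force: [0.9, 1.1, 0.3]
finger_gap: 0.0857
gripper_force: 0.0
```

{"name": "arm_command", "arguments": {"targets": [[[-2.4,-2.5,0],0,1],[[-2.4,-2.5,0],0,1],[[-2.4,-2.5,0],0,1],[[-2.4,-2.5,0],0,1],[[-2.4,-2.5,0],0,1],[[-2.4,-2.5,0],0,1],[[-2.4,-2.5,0],0,1],[[-2.4,-2.5,0],0,1],[[-2.4,-2.5,0],0,1],[[-2.4,-2.5,0],0,1]]}}

```text
t: 1.77
position: [0.5028, -0.0116, 0.231]
orientation: [-0.505, -3.1, -0.0]
force: [0.4, -0.0, -0.1]
finger_gap: 0.0855
gripper_force: 0.0
```

{"name": "arm_command", "arguments": {"targets": [[[0,0,0],7,1],[[0,0,0],7,1],[[0,0,0],7,1],[[0,0,0],7,1],[[0,0,0],7,1],[[0,0,0],7,1],[[0,0,0],6.5,1],[[0,0,0],0,1],[[0,0,0],0,1],[[0,0,0],0,1]]}}

```text
t: 2.6
position: [0.5025, -0.0099, 0.231]
orientation: [-1.73, -2.622, 0.001]
force: [0.8, 1.0, 0.0]
finger_gap: 0.0858
gripper_force: 0.0
```

```bash
cat >> h.py <<'E'
def rel(x,y,ang):
    o=get_obs();M=R.from_rotvec(o['orientation']).as_matrix();p=o['position']
    e=M.T@(np.array([x,y,p[2]])-p)*100
    yw=np.degrees(np.arctan2(M[1,1],M[0,1]))
    print('t',round(o['t'],2),'p',p.round(4),'toolxy cm',e.round(2),'yang',yw.round(2),'yaw cmd',round(yw-ang,2),'tilt',M[:,2].round(3),'F',o['force'].round(2),'gap',round(o['finger_gap'],4),'gf',round(o['gripper_force'],1),'q',o['q'].round(2))
E
python3 -c "
from h import *
rel(.5033,-.0107,23)"
```

```text
t 2.6 p [ 0.5025 -0.0099  0.231 ] toolxy cm [-0.1   0.04 -0.  ] yang 23.15 yaw cmd 0.15 tilt [-0.001 -0.    -1.   ] F [0.85 1.02 0.04] gap 0.0858 gf 0.0 q [-0.68  0.11  0.66  1.97 -0.07  1.09  0.42]
```

{"name": "arm_command", "arguments": {"targets": [[[-0.1,0.04,1.6],0,1],[[0,0,1.6],0,1],[[0,0,1.6],0,1],[[0,0,1.6],0,1],[[0,0,1.6],0,1],[[0,0,1.6],0,1],[[0,0,1.5],0,1],[[0,0,1.5],0,1],[[0,0,1.5],0,1],[[0,0,0],0,1]]}}

```text
t: 3.43
position: [0.5009, -0.0107, 0.0876]
orientation: [-1.729, -2.618, 0.007]
force: [-1.2, -0.1, -0.5]
finger_gap: 0.0848
gripper_force: 0.0
```

```bash
python3 -c "
from h import *
rel(.5033,-.0107,23)
save('side','s1.png');save('top','t1.png')
a=cv2.resize(cv2.imread('pics/s1.png')[200:340,220:380],(800,700))[50:650]
cv2.imwrite('pics/c1.png',a)"
```

```text
t 3.43 p [ 0.5009 -0.0107  0.0876] toolxy cm [-0.09  0.22 -0.  ] yang 23.12 yaw cmd 0.12 tilt [-0.006 -0.001 -1.   ] F [-1.18 -0.09 -0.47] gap 0.0848 gf 0.0 q [-0.59  0.34  0.61  2.09 -0.27  0.8   0.58]
```

View pics/c1.png

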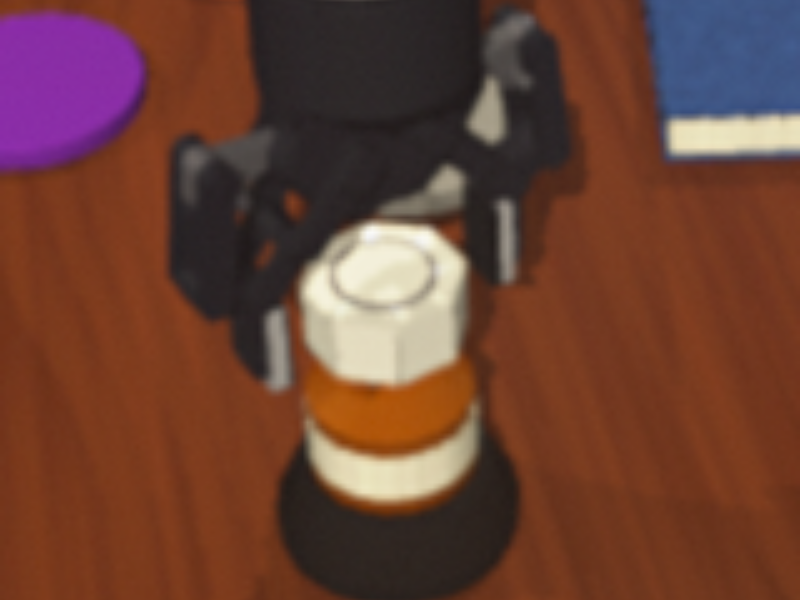

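The open fingers straddle the cap (crop: cap ring at about (385,270)), with tips near the cap's lower edge. I'll trim and close.

{"name": "arm_command", "arguments": {"targets": [[[-0.1,0.15,-0.2],0,1],[[0,0,0],0,1],[[0,0,0],0,1],[[0,0,0],0,0.8],[[0,0,0],0,0.7],[[0,0,0],0,0.6],[[0,0,0],0,0.55],[[0,0,0],0,0.5],[[0,0,0],0,0],[[0,0,0],0,0]], "force": 36}}

```text
t: 4.37
position: [0.5042, -0.0116, 0.0926]
orientation: [-1.733, -2.617, 0.002]
force: [-4.8, -0.7, 6.2]
finger_gap: 0.0533
gripper_force: 40.2
```

```bash
python3 -c "
from h import *
rel(.5033,-.0107,23)"
```

```text
t 4.37 p [ 0.5042 -0.0116  0.0926] toolxy cm [ 0.12 -0.05  0.  ] yang 22.98 yaw cmd -0.02 tilt [-0.003  0.    -1.   ] F [-4.81 -0.73  6.2 ] gap 0.0533 gf 40.2 q [-0.59  0.34  0.61  2.08 -0.27  0.81  0.58]
```

{"name": "arm_command", "arguments": {"targets": [[[0,-0.08,0],0,0],[[0,0,0.05],0,0],[[0,0,0.05],0,0],[[0,0,0.05],0,0],[[0,0,0.05],0,0],[[0,0,0],0,0],[[0,0,0],0,0],[[0,0,0],0,0],[[0,0,0],0,0],[[0,0,0],0,0]], "force": 35}}

```text
t: 5.2
position: [0.5043, -0.0116, 0.0913]
orientation: [-1.733, -2.618, -0.0]
force: [-2.9, -0.1, 9.6]
finger_gap: 0.0534
gripper_force: 40.5
```

{"name": "arm_command", "arguments": {"targets": [[[0,-0.04,0.05],0,0],[[0,0,0.05],0,0],[[0,0,0.05],0,0],[[0,0,0.05],0,0],[[0,0,0],0,0],[[0,0,0],0,0],[[0,0,0],0,0],[[0,0,0],0,0],[[0,0,0],0,0],[[0,0,0],0,0]], "force": 33}}

```text
t: 6.03
position: [0.5043, -0.0116, 0.0896]
orientation: [-1.734, -2.619, -0.001]
force: [-3.7, -0.1, 10.6]
finger_gap: 0.0535
gripper_force: 40.6
```

{"name": "arm_command", "arguments": {"targets": [[[0,0,0.05],0,0],[[0,0,0.05],0,0],[[0,0,0.05],0,0],[[0,0,0.05],0,0],[[0,0,0],0,0],[[0,0,0],0,0],[[0,0,0],0,0],[[0,0,0],0,0],[[0,0,0],0,0],[[0,0,0],0,0]]}}

```text
t: 6.87
position: [0.5044, -0.0116, 0.0877]
orientation: [-1.734, -2.619, -0.001]
force: [-3.7, -0.6, 10.7]
finger_gap: 0.0532
gripper_force: 40.7
```

{"name": "arm_command", "arguments": {"targets": [[[0,0,0.05],0,0],[[0,0,0.05],0,0],[[0,0,0.05],0,0],[[0,0,0],0,0],[[0,0,0],0,0],[[0,0,0],0,0],[[0,0,0],0,0],[[0,0,0],0,0],[[0,0,0],0,0],[[0,0,0],0,0]]}}

```text
t: 7.7
position: [0.5044, -0.0116, 0.0863]
orientation: [-1.733, -2.619, -0.001]
force: [-3.9, -0.2, 11.2]
finger_gap: 0.0533
gripper_force: 40.8
```

{"name": "arm_command", "arguments": {"targets": [[[0,0,0.05],0,0],[[0,0,0.05],0,0],[[0,0,0.05],0,0],[[0,0,0],0,0],[[0,0,0],0,0],[[0,0,0],0,0],[[0,0,0],0,0],[[0,0,0],0,0],[[0,0,0],0,0],[[0,0,0],0,0]]}}

```text
t: 8.53
position: [0.5044, -0.0116, 0.085]
orientation: [-1.733, -2.619, -0.001]
force: [-3.9, 0.0, 13.6]
finger_gap: 0.0532
gripper_force: 41.0
```

{"name": "arm_command", "arguments": {"targets": [[[0,0,0.05],0,0],[[0,0,0.05],0,0],[[0,0,0.05],0,0],[[0,0,0],0,0],[[0,0,0],0,0],[[0,0,0],0,0],[[0,0,0],0,0],[[0,0,0],0,0],[[0,0,0],0,0],[[0,0,0],0,0]]}}

```text
t: 9.37
position: [0.5044, -0.0116, 0.0843]
orientation: [-1.733, -2.618, -0.002]
force: [-6.7, -0.3, 20.4]
finger_gap: 0.0535
gripper_force: 41.7
```

Firm stop felt (20 N). I'll ease to about 17 N, then turn.

{"name": "arm_command", "arguments": {"targets": [[[0.02,-0.05,-0.07],0,0],[[0,0,0],0,0],[[0,0,0],-1,0],[[0,0,0],-1,0],[[0,0,0],-1,0],[[0,0,0],-1,0],[[0,0,0],-1,0],[[0,0,0],0,0],[[0,0,0],0,0],[[0,0,0],0,0]]}}

```text
t: 10.2
position: [0.5049, -0.0112, 0.0848]
orientation: [-1.618, -2.693, -0.004]
force: [-4.3, 0.5, 14.5]
finger_gap: 0.0535
gripper_force: 41.1
```

```bash
python3 -c "
from h import *
rel(.5033,-.0107,79);print(get_obs()['ft_torque'])"
```

```text
t 10.2 p [ 0.5049 -0.0112  0.0848] toolxy cm [ 0.12 -0.11 -0.  ] yang 27.99 yaw cmd -51.01 tilt [ 0.001  0.002 -1.   ] F [-4.29  0.53 14.52] gap 0.0535 gf 41.1 q [-0.57  0.35  0.58  2.08 -0.27  0.78  0.67]
[ 0.10162279  0.99769477 -0.12869921]
```

{"name": "arm_command", "arguments": {"targets": [[[0,0,0.06],0,0],[[0,0,0],-2,0],[[0,0,0],-2,0],[[0,0,0],-2,0],[[0,0,0],-2,0],[[0,0,0],-2,0],[[0,0,0],-2,0],[[0,0,0],0,0],[[0,0,0],0,0],[[0,0,0],0,0]]}}

```text
t: 11.03
position: [0.5056, -0.0105, 0.0847]
orientation: [1.327, 2.847, 0.006]
force: [-3.7, 1.3, 16.3]
finger_gap: 0.0535
gripper_force: 41.2
```

```bash
python3 -c "
from h import *
rel(.5033,-.0107,79);print(get_obs()['ft_torque'])"
```

```text
t 11.03 p [ 0.5056 -0.0105  0.0847] toolxy cm [ 0.13 -0.19 -0.  ] yang 40.02 yaw cmd -38.98 tilt [ 0.002  0.003 -1.   ] F [-3.72  1.35 16.29] gap 0.0535 gf 41.2 q [-0.53  0.34  0.54  2.08 -0.25  0.78  0.86]
[ 0.20105239  1.00559946 -0.0362841 ]
```

{"name": "arm_command", "arguments": {"targets": [[[0.06,-0.08,0.02],0,0],[[0,0,0],-3,0],[[0,0,0],-3,0],[[0,0,0],-3,0],[[0,0,0],-3,0],[[0,0,0],-3,0],[[0,0,0],-3,0],[[0,0,0],-2,0],[[0,0,0],0,0],[[0,0,0],0,0]]}}

```text
t: 11.87
position: [0.5057, -0.0098, 0.0848]
orientation: [0.811, 3.031, 0.007]
force: [-2.7, 2.0, 15.3]
finger_gap: 0.0536
gripper_force: 41.1
```

```bash
python3 -c "
from h import *
rel(.5033,-.0107,79);print(get_obs()['ft_torque'])"
```

```text
t 11.87 p [ 0.5057 -0.0098  0.0848] toolxy cm [ 0.16 -0.2  -0.  ] yang 60.05 yaw cmd -18.95 tilt [ 0.005  0.003 -1.   ] F [-2.67  1.96 15.28] gap 0.0536 gf 41.1 q [-0.47  0.33  0.46  2.08 -0.21  0.78  1.17]
[ 0.47660323  0.60838843 -0.03684975]
```

{"name": "arm_command", "arguments": {"targets": [[[0.06,-0.06,0.04],0,0],[[0,0,0],-3,0],[[0,0,0],-3,0],[[0,0,0],-3,0],[[0,0,0],-3,0],[[0,0,0],-3,0],[[0,0,0],-3,0],[[0,0,0],-1,0],[[0,0,0],0,0],[[0,0,0],0,0]]}}

```text
t: 12.7
position: [0.5055, -0.0096, 0.0848]
orientation: [0.299, 3.122, 0.007]
force: [-3.3, 3.8, 15.6]
finger_gap: 0.0534
gripper_force: 41.2
```

```bash
python3 -c "
from h import *
rel(.5033,-.0107,79);print(get_obs()['ft_torque'])
for n,b in(('side',(200,340,220,380)),):
    save(n,n+'2.png');a=cv2.resize(cv2.imread('pics/'+n+'2.png')[b[0]:b[1],b[2]:b[3]],(800,700))[50:650];cv2.imwrite('pics/c2.png',a)"
```

```text
t 12.7 p [ 0.5055 -0.0096  0.0848] toolxy cm [ 0.19 -0.15 -0.  ] yang 79.05 yaw cmd 0.05 tilt [ 0.006  0.004 -1.   ] F [-3.31  3.78 15.57] gap 0.0534 gf 41.2 q [-0.41  0.32  0.4   2.08 -0.18  0.77  1.48]
[ 0.56559387  0.53278534 -0.06458648]
```

View pics/c2.png

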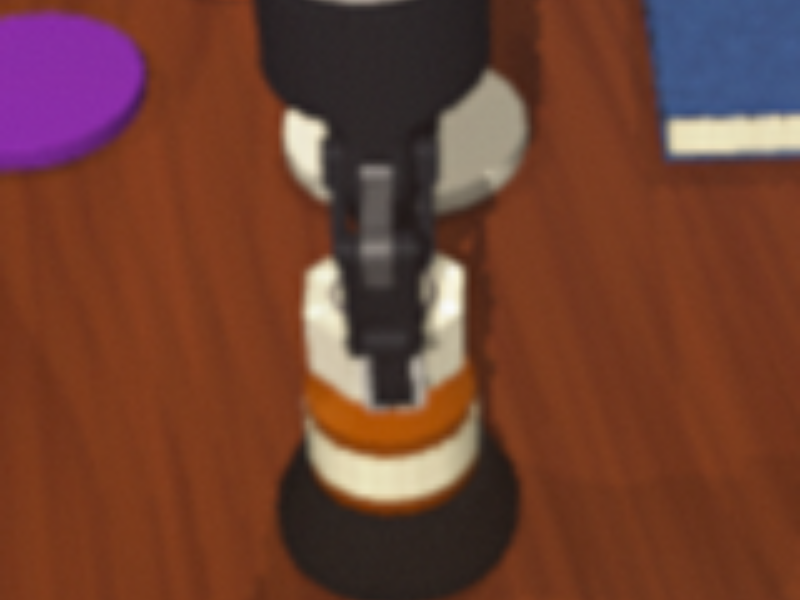

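The cap is still gripped flush and has turned with the fingers, pressed down. I'll ease up and check that it's free.

{"name": "arm_command", "arguments": {"targets": [[[0,0,-0.1],0,0],[[0,0,-0.1],0,0],[[0,0,-0.1],0,0],[[0,0,-0.1],0,0],[[0,0,-0.1],0,0],[[0,0,-0.1],0,0],[[0,0,-0.1],0,0],[[0,0,-0.1],0,0],[[0,0,-0.2],0,0],[[0,0,-0.2],0,0]]}}

```text
t: 13.58
position: [0.5054, -0.0097, 0.0956]
orientation: [0.298, 3.121, 0.005]
force: [2.4, 3.8, 6.0]
finger_gap: 0.0531
gripper_force: 40.0
```

{"name": "arm_command", "arguments": {"targets": [[[0,0,-0.05],0,0],[[0,0,-0.05],0,0],[[0,0,-0.05],0,0],[[0,0,-0.05],0,0],[[0,0,0],0,0],[[0,0,0],0,0],[[0,0,0],0,0],[[0,0,0],0,0],[[0,0,0],0,0],[[0,0,0],0,0]]}}

```text
t: 14.42
position: [0.5035, -0.0113, 0.096]
orientation: [0.3, 3.124, 0.002]
force: [2.5, 3.9, 5.0]
finger_gap: 0.053
gripper_force: 40.0
```

{"name": "arm_command", "arguments": {"targets": [[[0,0,-0.1],0,0],[[0,0,-0.1],0,0],[[0,0,-0.1],0,0],[[0,0,-0.1],0,0],[[0,0,0],0,0],[[0,0,0],0,0],[[0,0,0],0,0],[[0,0,0],0,0],[[0,0,0],0,0],[[0,0,0],0,0]]}}

```text
t: 15.25
position: [0.503, -0.0112, 0.0986]
orientation: [0.301, 3.124, 0.001]
force: [6.1, 3.8, -3.0]
finger_gap: 0.0534
gripper_force: 39.1
```

```bash
python3 -c "
from h import *
rel(.5033,-.0107,79);print(get_obs()['ft_torque'])"
```

```text
t 15.25 p [ 0.503  -0.0112  0.0986] toolxy cm [-0.02  0.05  0.  ] yang 79.01 yaw cmd 0.01 tilt [ 0.003  0.    -1.   ] F [ 6.11  3.76 -2.97] gap 0.0534 gf 39.1 q [-0.42  0.29  0.41  2.07 -0.16  0.8   1.46]
[ 0.64783474 -1.36374778 -0.07804173]
```

{"name": "arm_command", "arguments": {"targets": [[[-0.11,0.1,0],0,0],[[0,0,0],0,0],[[0,0,-0.1],0,0],[[0,0,-0.1],0,0],[[0,0,-0.1],0,0],[[0,0,0],0,0],[[0,0,0],0,0],[[0,0,0],0,0],[[0,0,0],0,0],[[0,0,0],0,0]]}}

```text
t: 16.08
position: [0.5029, -0.0111, 0.102]
orientation: [-0.301, -3.127, 0.0]
force: [4.0, 2.8, -3.1]
finger_gap: 0.0536
gripper_force: 39.3
```

```bash
python3 -c "
from h import *
rel(.5033,-.0107,79);print(get_obs()['ft_torque'])
for n,b in(('side',(200,340,220,380)),):
    save(n,n+'3.png');a=cv2.resize(cv2.imread('pics/'+n+'3.png')[b[0]:b[1],b[2]:b[3]],(800,700))[50:650];cv2.imwrite('pics/c3.png',a)"
```

```text
t 16.08 p [ 0.5029 -0.0111  0.102 ] toolxy cm [-0.03  0.05 -0.  ] yang 79.0 yaw cmd 0.0 tilt [-0. -0. -1.] F [ 4.03  2.85 -3.12] gap 0.0536 gf 39.3 q [-0.42  0.29  0.41  2.07 -0.16  0.81  1.46]
[ 0.4197447  -1.03246091 -0.1064985 ]
```

View pics/c3.png

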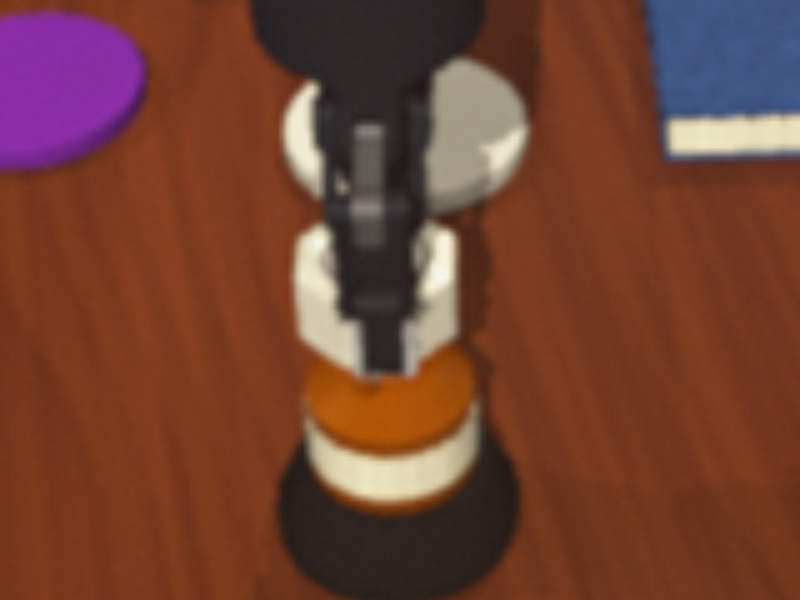

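The cap is rising with the fingers, with more amber shoulder visible beneath it. It's free, so I'll lift on.

{"name": "arm_command", "arguments": {"targets": [[[-0.08,0.06,0],0,0],[[0,0,-0.2],0,0],[[0,0,-0.2],0,0],[[0,0,-0.2],0,0],[[0,0,-0.2],0,0],[[0,0,-0.2],0,0],[[0,0,-0.2],0,0],[[0,0,-0.2],0,0],[[0,0,-0.2],0,0],[[0,0,0],0,0]]}}

```text
t: 16.97
position: [0.5043, -0.0107, 0.1188]
orientation: [0.301, 3.127, 0.0]
force: [0.4, 0.1, -0.6]
finger_gap: 0.0531
gripper_force: 39.4
```

{"name": "arm_command", "arguments": {"targets": [[[0,0,-0.4],0,0],[[0,0,-0.4],0,0],[[0,0,-0.4],0,0],[[0,0,-0.4],0,0],[[0,0,-0.5],0,0],[[0,0,-0.5],0,0],[[0,0,-0.5],0,0],[[0,0,-0.5],0,0],[[0,0,0],0,0],[[0,0,0],0,0]]}}

```text
t: 17.8
position: [0.5044, -0.0106, 0.1547]
orientation: [0.301, 3.126, 0.001]
force: [-0.2, -0.2, 0.4]
finger_gap: 0.0531
gripper_force: 39.4
```

```bash
python3 -c "
from h import *
rel(.5463,.2134,79)
c=[at('top',248,260.5,.012),at('side',301,236,.012)];print(c)
# coaster centre by mask
for n,f,s in(('top','t0.png',(248,260)),('side','s0.png',(301,236))):
    im=cv2.imread('pics/'+f); m=(im.min(2)>120).astype(np.uint8);_,l,st,ce=cv2.connectedComponentsWithStats(m);i=l[s[1],s[0]];print(n,st[i],ce[i],at(n,*ce[i],.011))"
```

```text
t 17.8 p [ 0.5044 -0.0106  0.1547] toolxy cm [1.500e-01 2.278e+01 1.000e-02] yang 79.01 yaw cmd 0.01 tilt [ 0.001  0.    -1.   ] F [-0.18 -0.2   0.37] gap 0.0531 gf 39.4 q [-0.45  0.2   0.43  2.03 -0.11  0.92  1.42]
[array([0.54544301, 0.21749013, 0.012     ]), array([0.54712467, 0.20932202, 0.012     ])]
top [ 221  234   54   53 2244] [247.74064171 260.0815508 ] [0.54653165 0.2181637  0.011     ]
side [ 277  220   48   33 1267] [300.48697711 236.15864246] [0.54608556 0.21030585 0.011     ]
```

{"name": "arm_command", "arguments": {"targets": [[[0.2,1.5,0],0,0],[[0,2.5,0],0,0],[[0,3,0],0,0],[[0,3,0],0,0],[[0,3,0],0,0],[[0,3,0],0,0],[[0,3,0],0,0],[[0,2.5,0],0,0],[[0,1.5,0],0,0],[[0,0,0],0,0]]}}

```text
t: 18.63
position: [0.5454, 0.2208, 0.1539]
orientation: [-0.29, -3.128, -0.003]
force: [0.5, 0.8, -0.4]
finger_gap: 0.0535
gripper_force: 39.5
```

{"name": "arm_command", "arguments": {"targets": [[[0,0,1],0,0],[[0,0,1.2],0,0],[[0,0,1.4],0,0],[[0,0,1.4],0,0],[[0,0,1.4],0,0],[[0,0,1.4],0,0],[[0,0,1.4],0,0],[[0,0,1.2],0,0],[[0,0,1],0,0],[[0,0,0],0,0]]}}

```text
t: 19.47
position: [0.5437, 0.2129, 0.0372]
orientation: [-0.304, -3.122, 0.006]
force: [-0.9, 0.1, -1.0]
finger_gap: 0.0533
gripper_force: 39.4
```

```bash
python3 -c "
from h import *
rel(.546,.216,79)
save('side','side4.png');save('top','top4.png')
a=cv2.resize(cv2.imread('pics/side4.png')[170:270,240:360],(480,400));b=cv2.resize(cv2.imread('pics/top4.png')[210:310,210:290],(320,400));cv2.imwrite('pics/c4.png',np.hstack([a,b]))"
```

```text
t 19.47 p [0.5437 0.2129 0.0372] toolxy cm [-0.17  0.35 -0.  ] yang 78.89 yaw cmd -0.11 tilt [-0.005 -0.003 -1.   ] F [-0.95  0.11 -1.04] gap 0.0533 gf 39.4 q [-0.66  0.52  0.27  1.89 -0.19  0.76  1.09]
```

View pics/c4.png

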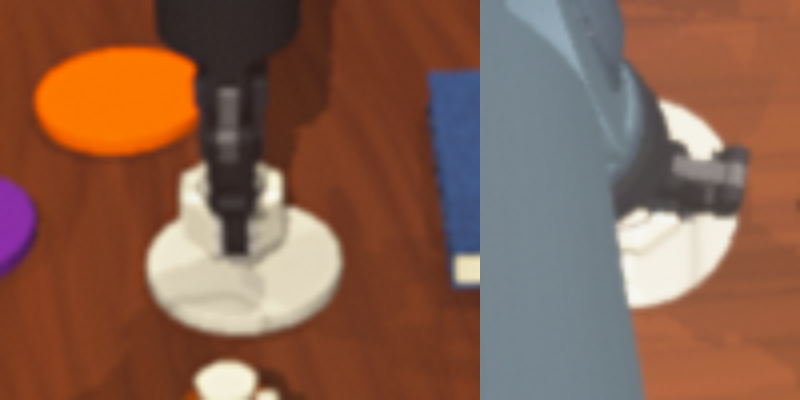

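The cap hovers upright over the white coaster (side crop: cap at about (232,210), coaster centre about (245,265)). I'll lower it.

{"name": "arm_command", "arguments": {"targets": [[[0,0.1,0.3],0,0],[[0,0,0.3],0,0],[[0,0,0.3],0,0],[[0,0,0.3],0,0],[[0,0,0.3],0,0],[[0,0,0.3],0,0],[[0,0,0.2],0,0],[[0,0,0],0,0],[[0,0,0],0,0],[[0,0,0],0,0]]}}

```text
t: 20.4
position: [0.5462, 0.2165, 0.0203]
orientation: [0.301, 3.127, 0.0]
force: [-0.3, 0.1, -1.2]
finger_gap: 0.0536
gripper_force: 39.4
```

```bash
python3 -c "
from h import *
rel(.546,.216,79)"
```

```text
t 20.4 p [0.5462 0.2165 0.0203] toolxy cm [ 0.01 -0.06 -0.  ] yang 79.0 yaw cmd 0.0 tilt [ 0.  0. -1.] F [-0.25  0.06 -1.24] gap 0.0536 gf 39.4 q [-0.66  0.55  0.26  1.89 -0.2   0.73  1.09]
```

Centred. About 11 mm to go.

{"name": "arm_command", "arguments": {"targets": [[[0,0,0.1],0,0],[[0,0,0.1],0,0],[[0,0,0.1],0,0],[[0,0,0.1],0,0],[[0,0,0.1],0,0],[[0,0,0.1],0,0],[[0,0,0.1],0,0],[[0,0,0.1],0,0],[[0,0,0.1],0,0],[[0,0,0],0,0]]}}

```text
t: 21.23
position: [0.5459, 0.2164, 0.011]
orientation: [-0.301, -3.127, 0.0]
force: [-0.1, -0.2, -1.1]
finger_gap: 0.0532
gripper_force: 39.4
```

{"name": "arm_command", "arguments": {"targets": [[[0,0,0.05],0,0],[[0,0,0.05],0,0],[[0,0,0.05],0,0],[[0,0,0],0,0],[[0,0,0],0,0],[[0,0,0],0,0],[[0,0,0],0,0],[[0,0,0],0,0],[[0,0,0],0,0],[[0,0,0],0,0]]}}

```text
t: 22.07
position: [0.5461, 0.2165, 0.0098]
orientation: [0.301, 3.127, 0.0]
force: [-0.3, 0.4, -0.1]
finger_gap: 0.0536
gripper_force: 39.4
```

{"name": "arm_command", "arguments": {"targets": [[[0,0,0.05],0,0],[[0,0,0.05],0,0],[[0,0,0],0,0],[[0,0,0],0,0],[[0,0,0],0,0],[[0,0,0],0,0],[[0,0,0],0,0],[[0,0,0],0,0],[[0,0,0],0,0],[[0,0,0],0,0]]}}

```text
t: 22.9
position: [0.5463, 0.2165, 0.0092]
orientation: [0.301, 3.127, 0.0]
force: [-1.7, -0.2, 5.1]
finger_gap: 0.0536
gripper_force: 40.0
```

Contact made at 5 N. Release and retreat.

{"name": "arm_command", "arguments": {"targets": [[[0,0,0],0,0.65],[[0,0,0],0,0.75],[[0,0,0],0,0.9],[[0,0,0],0,1],[[0,0,0],0,1],[[0,0,0],0,1],[[0,0,0],0,1],[[0,0,0],0,1],[[0,0,0],0,1],[[0,0,0],0,1]]}}

```text
t: 23.73
position: [0.5461, 0.2165, 0.0088]
orientation: [0.301, 3.127, 0.0]
force: [0.4, -0.6, 0.8]
finger_gap: 0.0854
gripper_force: 0.0
```

```bash
python3 -c "
from h import *
rel(.546,.216,79)"
```

```text
t 23.73 p [0.5461 0.2165 0.0088] toolxy cm [ 0.   -0.06 -0.  ] yang 79.01 yaw cmd 0.01 tilt [ 0.  0. -1.] F [ 0.44 -0.62  0.79] gap 0.0854 gf 0.0 q [-0.65  0.57  0.25  1.89 -0.21  0.71  1.1 ]
```

{"name": "arm_command", "arguments": {"targets": [[[0,0,-0.5],0,1],[[0,0,-1],0,1],[[0,0,-1.5],0,1],[[0,0,-2],0,1],[[0,0,-2],0,1],[[0,0,-2],0,1],[[0,0,-2],0,1],[[0,0,-2],0,1],[[0,0,-1],0,1],[[0,0,0],0,1]]}}

```text
t: 24.57
position: [0.5486, 0.2174, 0.1526]
orientation: [0.301, 3.121, 0.006]
force: [0.7, 1.0, -0.7]
finger_gap: 0.0855
gripper_force: 0.0
```

```bash
python3 -c "
from h import *
rel(.546,.216,79)
save('side','side5.png')
a=cv2.resize(cv2.imread('pics/side5.png')[130:400,200:500],(660,594));cv2.imwrite('pics/c5.png',a)"
```

```text
t 24.57 p [0.5486 0.2174 0.1526] toolxy cm [ 0.22 -0.19 -0.  ] yang 78.99 yaw cmd -0.01 tilt [ 0.006  0.004 -1.   ] F [ 0.7   0.95 -0.7 ] gap 0.0855 gf 0.0 q [-0.7   0.36  0.31  1.83 -0.13  0.96  1.04]
```

View pics/c5.png

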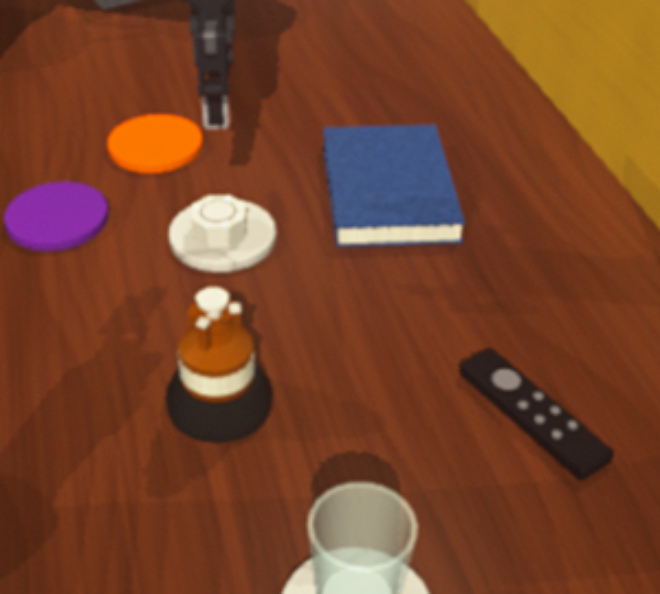

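The cap stands upright on the white coaster (ring at about (218,210), coaster about (223,232) in the crop), and everything else is in place. I'll check the offset, then hand in.

```bash
python3 -c "
from h import *
c=at('side',200+218/2.2,130+210/2.2,.038);k=at('side',301,236,.012);k2=np.array([.546,.217]);print(c,k)
if min(np.hypot(*(c-k)[:2]),np.hypot(*(c[:2]-k2)))<.016: print(hand_in())"
```

```text
[0.54487481 0.21466562 0.038     ] [0.54712467 0.20932202 0.012     ]
the job is handed in; nothing more can be done
None
```

The cap was pressed to its stop, turned 56° anticlockwise, lifted off and set down upright on the empty coaster within about 6 mm of its centre. The robot let go and backed clear at 25 s of the 70 s, the final picture shows the glass, remote and book in place, and the job is handed in.

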